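Resuspend a vial on the touch mixer

TASK

Lift the tallest of the three vials out of its well in the moulded tray, stand it upright on its base in the sprung rubber cup of the touch mixer, and with the vial press the cup about 8 mm down, half of its 16 mm travel, never as far as the stop. Finish while still gripping the vial and holding the cup down there: do not let go. Leave the two short vials and the other things on the bench where they are.

Things in the scene. Friction and masses are not known exactly. Their poses are not given: they have to be found in the camera images.
- tall_vial: The vial to mix: amber glass injection vial with an aluminium crimp cap, 84 mm tall, 60 g or so. Straight cylindrical body 30 mm in diameter from the base up to 64 mm, a shoulder, then a cap 22 mm in diameter from 73 to 84 mm. Origin at the centre of its underside, z up along its axis. It stands loosely, its base 18 mm below the top of the tray, in one of the tray's three wells (any of them). Grips of 20 to 40 N do not harm it.
- short_vial_a: A short vial of the same 30 mm diameter and look but only 50 mm tall, standing in another well; leave it there. Origin at the centre of its underside.
- short_vial_b: A second short vial, 50 mm tall, 30 mm in diameter, standing in the third well; leave it there. Origin at the centre of its underside.
- tray: White moulded tray fixed to the bench, 90 mm (its x) by 236 mm (its y) by 26 mm high, with three round wells 34 mm wide and 18 mm deep in a row along its y axis, at y = -75, 0 and +75 mm. Origin at the centre of its underside, z up. Tray and mixer may trade sides of the bench.
- mixer: Touch mixer fixed to the bench: white housing 130 mm (its x) by 120 mm (its y), its deck 68 mm above the bench, with a grey collar 72 mm high in the middle, over which a black rubber cup stands on a steel stem. Origin at the centre of its underside, z up.
- cup_floor (a point): Centre of the flat floor inside the mixer's open rubber cup, on the mixer's vertical axis; moves with the cup. Unpressed it lies 96 mm above the bench. The cup's mouth is 48 mm wide, its floor about 37 mm wide, its rim 15 mm above the floor; outside it is 54 mm across at the rim.
- cup (a joint): How far the cup is pressed straight down, in m: 0 released, 0.016 at its stop. A spring returns it: it starts to move at about 4 N of push and takes 0.4 N more per mm: about 7 N at 8 mm, 10 N at the stop.
- gallipot: Small steel bowl 64 mm across, 40 mm tall, standing between tray and mixer; leave it alone. Origin at the centre of its underside.
- tape_roll: Paper tape roll lying flat, 60 mm across, 25 mm high, standing between tray and mixer nearer to the robot; leave it alone. Origin at the centre of its underside.
- brown_bottle: Amber bottle 48 mm across, 90 mm tall, at the far side of the bench; leave it alone. Origin at the centre of its underside.
- lotion: White bottle 54 mm across, 120 mm tall, at the far side of the bench; leave it alone. Origin at the centre of its underside.
- carton: Cardboard carton 50 by 90 by 60 mm high at the far side of the bench; leave it alone. Origin at the centre of its underside.
Mind the look-alikes: they are no part of the job. What is shaped like the mixer but green or yellow is not meant.

How it is judged:
By the outcome, as a careful person would: the job done as asked, in the order asked, and still so for the second after the job is handed in, while the arm keeps its last pose, push and grip.
It also fails if it takes over 50 s, if anything falls off the work surface, if the arm or the gripper's body presses on something with over 40 N, if the wrist force passes 120 N, or if a joint passes its speed limit or range.

ROBOT

A 6-joint arm with a two-finger parallel gripper is mounted at the origin on the work surface. World frame = base frame: x ahead of the robot, y to its left, z up, the work surface at z = 0. Lengths are in m, angles in rad, forces in N, time in s.
With the tool pointing down it reaches from about 0.35 to 1 m from the base axis. Payload 7.1 kg.
Tool frame: the origin (TCP) lies at the very end of the fingers, on their centre line; the grasp point (between the pads) lies 19 mm behind it (ctrl.grip_point_offset is the z of the grasp point in the tool frame, in m); z points along the fingers, y is the line along which they close (so a half turn about z gives the same grasp; the last joint's range is limited). The gripper opens to 85 mm and grips with 20 to 120 N. Pads are 22 mm wide; open, the fingers measure 114 mm over their backs; the gripper's body (76 mm by 85 mm) begins 54 mm behind the grasp point. The pads swing forward as they close: fully open they stand 13 mm farther back than shut.
Start: joints at [-1.319, 0.423, 1.63, -0, 1.089, -0.019], TCP at [0.167, -0.602, 0.231] pointing down, gripper open.
Joint ranges: [-3, 3], [-0.9, 2.11], [0.09, 2.58], [-1.31, 4.45], [0.11, 2.69], [-2.54, 2.54]. Speed limits (rad/s): [2.39, 2.39, 3.01, 3.14, 3.14, 3.14].

INTERFACE

Orientations are given as a 3x3 rotation matrix whose columns are the frame's x, y, z axes.
In Python, from cell import ctrl gives the robot as it stands.
- The arm moves only by the tool drive_tool, never from a script. Its argument "steps" is a list that holds one entry, the list of rows, each a list of 7 numbers: the gripper's target within -1 to 1 (fully open at 1, half-way at 0, shut at -1), then the shift along the tool's x, y, z each as a share of 0.2 m, from -1 to 1, then the turn, a rotation vector about the tool's x, y, z each as a share of 180 degrees, from -1 to 1. A call has 1 to 20 rows; each row is the pose to reach, as a shift and turn from the pose commanded when the call began, along the tool's axes at that moment, turning the shorter way round; what a row does not reach only later rows make up. A row lasts 1/10 s, in which the tool goes at most 50 mm and 8.59 degrees, less where a joint would pass 70% of its speed; a pose out of reach is approached as far as the arm can. A call with a number of a shift or a turn outside -1 to 1 is refused whole. A call with a gripper value outside its range is refused whole. The fingers move at their own pace and stop on an object; "grip_force" is the grip in N (left out, the last holds). Time passes only in rows, so rows that repeat a pose let the fingers close. It gives the time, the measured TCP pose, the force, the opening and the grip force at its end, in the units of the state.
- ctrl.observe(): the state, without advancing time (a new reading comes with each control period).
- ctrl.capture(name): name is "scene" or "top" or "wrist"; returns a dict with "img" (400x640x3 uint8, blue, green, red), "z_map" (400x640 float32, m along the optical axis (not along the pixel's ray), 0 where there is no reading), "intrinsics" (3x3 intrinsics, pixels), "rvec" (rotation vector, rad) and "tvec" (3), from world to camera coordinates, as OpenCV has them. Camera axes: x right, y down, z forward; pixel columns grow to the right and rows downward; lengths in m; the calibration is good to about 2 mm. A picture is of the moment at which its call begins.
- ctrl.job_done(): hands the job in; it is judged then, once.
Trained networks look in the newest picture that a camera, given by its name, has taken for a name from the list of things; names that differ only in an ending like _2 or _b are one class to them, and where a whole thing is asked for, a point or a joint stands for the part that bears it (a point fixed in the world has none). Each returns a list of dicts, best first, with "p" (0 to 1); they miss things now and then, are a little off and sometimes report something else, mostly with a low value. They report only what shows in the picture. A call takes as long as a camera call. They do not tell look-alikes from the thing itself.
- ctrl.trace(camera, query): "pixels" (400x640 bool, what is visible of it) and "box" ([left, top, right, bottom] in pixels, round what is visible of it).
- ctrl.mark_of(camera, query): "point" ([row, column] in pixels: a listed point, or the origin of a listed thing).
The state is a dict: "clock": time; "joints": joint angles; "dq": joint speeds; "effort": joint torques, N m; "tcp_pos": TCP position; "tool_rot": TCP orientation; "wrist_force": force on the tool from outside, world axes, zero at the start; "torque": the same for the moment, N m; "width": finger opening in m; "finger_force": force on a finger pad.
Only numpy, scipy, OpenCV 4.12 (cv2) and the standard library are available. Lean on these libraries where they do the work, as an engineer would, in place of code of your own. Each camera call takes 0.05 s, during which the arm holds its last target. There are 200 camera calls.

## Working session

There is one attempt and no reset: what is moved stays moved. The work goes in short steps, Python scripts to look and compute and a tool call to move; the robot and the scene stay as the last step left them, time stands still between calls to the robot, and variables do not carry over. Pictures are saved under pics/ and viewed, at most 10 in all, crops included, and the job is handed in when it is done.

Besides the shell and the picture viewer there is one more tool, called after ">>>" as name(argument=value, ...) on one line, values as JSON. drive_tool: Moves the arm, as the interface text tells. Shift numbers are shares of 0.2 m and turn numbers shares of 180 degrees, none past 1 either way. Its arguments: {"type":"object","properties":{"steps":{"type":"array"},"grip_force":{"type":"number"}},"required":["steps"]}

```bash
mkdir -p pics; cat > h.py <<'E'
import numpy as np, cv2
from cell import ctrl
def cap(n):
    c=ctrl.capture(n); c['R']=cv2.Rodrigues(np.array(c['rvec'],float))[0]; c['t']=np.array(c['tvec'],float).ravel(); return c
def world(c,rows,cols,z=None):
    K=c['intrinsics']; rows=np.asarray(rows);cols=np.asarray(cols)
    z=c['z_map'][rows.astype(int),cols.astype(int)] if z is None else z
    p=np.stack([(cols-K[0,2])/K[0,0]*z,(rows-K[1,2])/K[1,1]*z,z],-1)
    return (p-c['t'])@c['R']
E
python3 - <<'E'
from h import *
o=ctrl.observe(); print({k:np.round(v,3).tolist() for k,v in o.items()}, ctrl.grip_point_offset)
for n in ['scene','top']:
    c=cap(n); cv2.imwrite(f'pics/{n}0.png',c['img'])
    print(n,(-c['R'].T@c['t']).round(3))
    for q in ['tall_vial','short_vial_a','mixer','cup','tray','gallipot','tape_roll']:
        for d in ctrl.trace(n,q)[:4]:
            m=d['pixels']; r,cc=np.nonzero(m&(c['z_map']>0))
            if len(r)==0: continue
            w=world(c,r,cc); top=np.percentile(w[:,2],97)
            s=w[w[:,2]>top-.006]
            print(q,round(d['p'],2),np.round(d['box']).tolist(),'top',top.round(3),'mid',((s.max(0)+s.min(0))/2).round(3)[:2], 'med',np.median(w,0).round(3))
    
E
```

```text
{'clock': 0.0, 'joints': [-1.319, 0.424, 1.631, 0.0, 1.089, -0.019], 'dq': [0.001, 0.001, 0.0, 0.001, 0.002, -0.001], 'effort': [0.001, -55.738, -28.175, 0.0, 0.007, 0.0], 'tcp_pos': [0.167, -0.602, 0.231], 'tool_rot': [[0.964, 0.267, -0.0], [0.267, -0.964, 0.001], [0.0, -0.001, -1.0]], 'wrist_force': [-0.103, -0.626, 0.568], 'torque': [0.01, 0.026, -0.014], 'finger_force': 0.0, 'width': 0.085} -0.0187
scene [1.132 0.721 0.729]
tall_vial 0.95 [402.0, 278.0, 417.0, 312.0] top 0.091 mid [0.562 0.316] med [0.569 0.321 0.059]
short_vial_a 0.77 [373.0, 279.0, 387.0, 298.0] top 0.058 mid [0.586 0.247] med [0.592 0.252 0.042]
short_vial_a 0.45 [342.0, 264.0, 355.0, 287.0] top 0.058 mid [0.611 0.176] med [0.617 0.181 0.04 ]
mixer 0.91 [377.0, 188.0, 439.0, 248.0] top 0.106 mid [0.328 0.114] med [0.351 0.134 0.064]
mixer 0.82 [205.0, 156.0, 260.0, 204.0] top 0.105 mid [ 0.584 -0.378] med [ 0.599 -0.347  0.063]
mixer 0.79 [281.0, 124.0, 328.0, 164.0] top 0.107 mid [ 0.263 -0.434] med [ 0.284 -0.406  0.061]
mixer 0.74 [260.0, 172.0, 318.0, 220.0] top 0.106 mid [ 0.5   -0.191] med [ 0.518 -0.165
[... 1603 characters left out ...]
d [ 0.582 -0.377] med [ 0.574 -0.369  0.068]
cup 0.83 [356.0, 191.0, 374.0, 209.0] top 0.113 mid [ 0.498 -0.191] med [ 0.5   -0.192  0.099]
cup 0.68 [425.0, 160.0, 444.0, 177.0] top 0.112 mid [ 0.58  -0.377] med [ 0.583 -0.38   0.098]
cup 0.68 [237.0, 254.0, 257.0, 271.0] top 0.115 mid [0.326 0.114] med [0.325 0.116 0.1  ]
cup 0.57 [450.0, 281.0, 469.0, 303.0] top 0.113 mid [ 0.26  -0.433] med [ 0.259 -0.437  0.098]
tray 0.56 [166.0, 142.0, 253.0, 198.0] top 0.033 mid [0.583 0.246] med [0.583 0.242 0.027]
gallipot 0.69 [277.0, 141.0, 300.0, 164.0] top 0.041 mid [0.632 0.013] med [0.638 0.015 0.017]
tape_roll 0.48 [285.0, 210.0, 306.0, 229.0] top 0.03 mid [0.451 0.   ] med [0.453 0.003 0.025]
```

```bash
python3 - <<'E'
import cv2,numpy as np
a=cv2.imread('pics/scene0.png'); b=cv2.imread('pics/top0.png')
cv2.imwrite('pics/s1.png',cv2.resize(a,(800,500)))
cv2.imwrite('pics/crop1.png',cv2.resize(b[120:340,150:490],(800,518),interpolation=cv2.INTER_CUBIC))
E
```

```text
(no output)
```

View pics/s1.png

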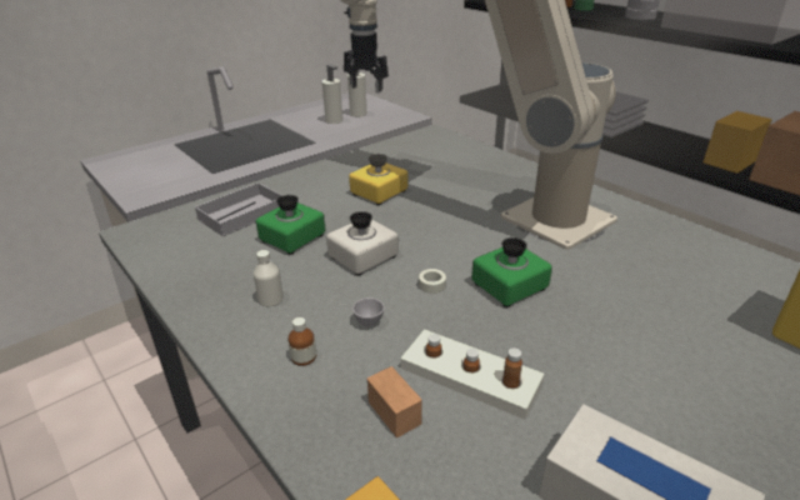

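View pics/crop1.png

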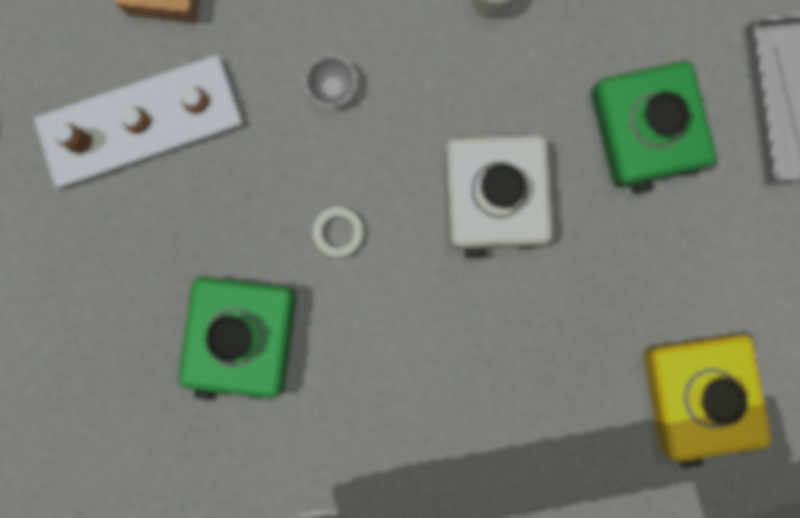

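Candidates:
- **Vials:** the tall one is at scene px (409,295), i.e. the rightmost in s1, with its top at z≈0.092. The two short ones are at (380,288) and (348,275), tops at 0.058. I choose the first.
- **Mixers:** white is at top px (365,200), s1 (362,243). Green ones are at top px (247,262) and (434,168), and yellow is at (459,292). I choose the white one, at world (0.499,-0.191).

The crop confirms both choices, so I'm moving.

```bash
cat >> h.py <<'E'
def plan(x,y,z,yawy=None):
    """shift & turn shares from the current pose to tool-down TCP (x,y,z), tool y at yaw yawy (deg)"""
    from scipy.spatial.transform import Rotation as Ro
    o=ctrl.observe(); R=np.array(o['tool_rot']); d=R.T@(np.array([x,y,z])-o['tcp_pos'])
    r=np.zeros(3)
    if yawy is not None:
        a=np.radians(yawy); ty=np.array([np.cos(a),np.sin(a),0]); tz=np.array([0,0,-1.])
        r=Ro.from_matrix(R.T@np.stack([np.cross(ty,tz),ty,tz],1)).as_rotvec()
    print('shift',(d/.2).round(3),'turn',(r/np.pi).round(4),'|d|',np.linalg.norm(d).round(3))
E
```

>>> drive_tool(steps=[[[1,1,-1,0,0,0,-0.2],[1,1,-1,0,0,0,-0.2],[1,1,-1,0,0,0,-0.2],[1,1,-1,0,0,0,-0.2],[1,1,-1,0,0,0,-0.2],[1,1,-1,0,0,0,-0.2],[1,1,-1,0,0,0,-0.2]]])

```text
clock: 1.5
tcp_pos: [0.3075, -0.3528, 0.2314]
tool_rot: [[0.619, 0.785, 0.0], [0.785, -0.619, 0.001], [0.001, -0.001, -1.0]]
wrist_force: [-0.0, -0.3, 0.3]
width: 0.0853
finger_force: 0.0
```

```bash
python3 -c "
from h import *
plan(.46,-.12,.231,-20);plan(.56,.316,.231,19.9)"
```

```text
shift [ 1.386 -0.122  0.003] turn [-0.0002 -0.0003 -0.1015] |d| 0.278
shift [ 3.407 -1.08   0.006] turn [-1.000e-04 -3.000e-04 -3.232e-01] |d| 0.715
```

>>> drive_tool(steps=[[[1,1,-0.35,0,0,0,-0.16],[1,1,-0.35,0,0,0,-0.16],[1,1,-0.35,0,0,0,-0.16],[1,1,-0.35,0,0,0,-0.16],[1,1,-0.35,0,0,0,-0.16],[1,1,-0.35,0,0,0,-0.16]]])

```text
clock: 2.1
tcp_pos: [0.3768, -0.1551, 0.2316]
tool_rot: [[0.165, 0.986, 0.001], [0.986, -0.165, -0.0], [-0.0, 0.001, -1.0]]
wrist_force: [-0.2, -0.3, 0.5]
width: 0.0855
finger_force: 0.0
```

```bash
python3 -c "
from h import *
plan(.52,.15,.231,19.9);plan(.56,.316,.231,19.9)"
```

```text
shift [1.623 0.454 0.003] turn [ 0.0002  0.0002 -0.1634] |d| 0.337
shift [2.474e+00 5.140e-01 2.000e-03] turn [ 0.0002  0.0002 -0.1634] |d| 0.505
```

>>> drive_tool(steps=[[[1,1,0.4,0,0,0,-0.1634],[1,1,0.4,0,0,0,-0.1634],[1,1,0.4,0,0,0,-0.1634],[1,1,0.4,0,0,0,-0.1634],[1,1,0.4,0,0,0,-0.1634],[1,1,0.4,0,0,0,-0.1634]]])

```text
clock: 2.7
tcp_pos: [0.4901, 0.0278, 0.2312]
tool_rot: [[-0.338, 0.941, 0.0], [0.941, 0.338, -0.0], [-0.0, 0.0, -1.0]]
wrist_force: [-0.6, -0.6, 0.4]
width: 0.0854
finger_force: 0.0
```

```bash
python3 -c "
from h import *
plan(.56,.24,.231,19.9);plan(.56,.316,.231,19.9)"
```

```text
shift [0.881 0.688 0.001] turn [ 0.0001  0.0001 -0.0008] |d| 0.223
shift [1.238e+00 8.160e-01 1.000e-03] turn [ 0.0001  0.0001 -0.0008] |d| 0.297
```

>>> drive_tool(steps=[[[1,1,0.816,0,0,0,0],[1,1,0.816,0,0,0,0],[1,1,0.816,0,0,0,0],[1,1,0.816,0,0,0,0],[1,1,0.816,0,0,0,0],[1,1,0.816,0,0,0,0],[1,1,0.816,0,0,0,0],[1,1,0.816,0,0,0,0]]])

```text
clock: 3.5
tcp_pos: [0.5745, 0.2685, 0.2308]
tool_rot: [[-0.336, 0.942, -0.001], [0.942, 0.336, -0.001], [-0.001, -0.002, -1.0]]
wrist_force: [-0.5, -0.2, -0.9]
width: 0.0856
finger_force: 0.0
```

```bash
python3 - <<'E'
from h import *
c=cap('wrist'); cv2.imwrite('pics/w1.png',c['img'])
print((-c['R'].T@c['t']).round(3))
for q in ['tall_vial','short_vial_a']:
    for d in ctrl.trace('wrist',q)[:4]:
        r,cc=np.nonzero(d['pixels']&(c['z_map']>0)); 
        if len(r)==0: continue
        w=world(c,r,cc); top=np.percentile(w[:,2],97); s=w[w[:,2]>top-.004]
        print(q,round(d['p'],2),np.round(d['box']).tolist(),'top',top.round(4),'mid',((s.max(0)+s.min(0))/2).round(4)[:2],'ext',np.ptp(s,axis=0).round(3))
plan(.56,.316,.231,19.9)
E
```

```text
[0.55  0.343 0.373]
tall_vial 0.73 [306.0, 121.0, 336.0, 150.0] top 0.0924 mid [0.5608 0.3154] ext [0.021 0.021 0.005]
short_vial_a 0.89 [311.0, 180.0, 336.0, 208.0] top 0.0581 mid [0.586  0.2472] ext [0.02  0.02  0.005]
short_vial_a 0.67 [312.0, 233.0, 331.0, 263.0] top 0.0581 mid [0.6104 0.1754] ext [0.021 0.021 0.004]
shift [0.246 0.01  0.002] turn [-0.0002  0.0001 -0.0017] |d| 0.049
```

View pics/w1.png

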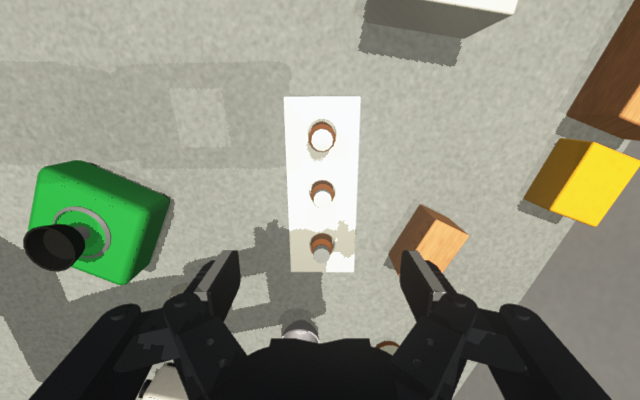

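The tall vial is at wrist px (321,136), world (0.561,0.315). The short ones are at (323,192) and (321,245), and the fingers close across the tray.

>>> drive_tool(steps=[[[1,0.244,0.014,0,0,0,0],[1,0.244,0.014,0.2,0,0,0],[1,0.244,0.014,0.4,0,0,0],[1,0.244,0.014,0.6,0,0,0],[1,0.244,0.014,0.75,0,0,0],[1,0.244,0.014,0.85,0,0,0],[1,0.244,0.014,0.93,0,0,0],[1,0.244,0.014,0.97,0,0,0],[1,0.244,0.014,0.97,0,0,0],[1,0.244,0.014,0.97,0,0,0]]])

```text
clock: 4.65
tcp_pos: [0.5616, 0.3182, 0.0383]
tool_rot: [[-0.337, 0.941, 0.001], [0.941, 0.337, 0.001], [0.0, 0.001, -1.0]]
wrist_force: [-0.6, -0.5, 0.8]
width: 0.0854
finger_force: 0.0
```

>>> drive_tool(steps=[[[-1,0,0,0,0,0,0],[-1,0,0,0,0,0,0],[-1,0,0,0,0,0,0],[-1,0,0,0,0,0,0],[-1,0,0,0,0,0,0],[-1,0,0,0,0,0,0],[-1,0,0,0,0,0,0],[-1,0,0,0,0,0,0],[-1,0,0,0,0,0,0],[-1,0,0,0,0,0,0]]], grip_force=35)

```text
clock: 5.65
tcp_pos: [0.561, 0.3182, 0.0378]
tool_rot: [[-0.338, 0.941, 0.0], [0.941, 0.338, 0.0], [0.0, 0.0, -1.0]]
wrist_force: [-1.9, -0.6, 4.7]
width: 0.0293
finger_force: 34.5
```

>>> drive_tool(steps=[[[-1,0,0,-0.05,0,0,0],[-1,0,0,-0.12,0,0,0],[-1,0,0,-0.25,0,0,0],[-1,0,0,-0.4,0,0,0],[-1,0,0,-0.55,0,0,0],[-1,0,0,-0.7,0,0,0],[-1,0,0,-0.85,0,0,0],[-1,0,0,-0.95,0,0,0],[-1,0,0,-0.95,0,0,0]]])

```text
clock: 6.55
tcp_pos: [0.5627, 0.319, 0.232]
tool_rot: [[-0.338, 0.941, 0.006], [0.941, 0.338, 0.003], [0.001, 0.007, -1.0]]
wrist_force: [0.2, 0.5, -1.1]
width: 0.0292
finger_force: 34.6
```

```bash
python3 - <<'E'
from h import *
plan(.499,-.191,.231)
c=cap('top')
for q in ['tall_vial','short_vial_a']:
    for d in ctrl.trace('top',q)[:3]:
        r,cc=np.nonzero(d['pixels']&(c['z_map']>0))
        if len(r): print(q,round(d['p'],2),np.median(world(c,r,cc),0).round(3))
E
```

```text
shift [-2.293 -1.161 -0.006] turn [0. 0. 0.] |d| 0.514
tall_vial 0.67 [0.562 0.305 0.247]
short_vial_a 0.69 [0.606 0.172 0.045]
short_vial_a 0.56 [0.582 0.242 0.043]
short_vial_a 0.56 [ 0.5   -0.192  0.099]
```

>>> drive_tool(steps=[[[-1,-0.1,-0.05,0,0,0,0],[-1,-0.28,-0.14,0,0,0,0],[-1,-0.48,-0.24,0,0,0,0],[-1,-0.68,-0.34,0,0,0,0],[-1,-0.86,-0.43,0,0,0,0],[-1,-1,-0.5,0,0,0,0]]])

```text
clock: 7.3
tcp_pos: [0.5326, 0.0938, 0.2257]
tool_rot: [[-0.337, 0.942, -0.003], [0.942, 0.337, -0.001], [0.0, -0.003, -1.0]]
wrist_force: [1.4, -0.3, -0.1]
width: 0.0291
finger_force: 34.6
```

>>> drive_tool(steps=[[[-1,-0.1,-0.05,0,0,0,0],[-1,-0.28,-0.14,0,0,0,0],[-1,-0.48,-0.24,0,0,0,0],[-1,-0.68,-0.34,0,0,0,0],[-1,-0.86,-0.43,0,0,0,0],[-1,-0.95,-0.48,0,0,0,0],[-1,-1,-0.5,0,0,0,0],[-1,-1,-0.5,0,0,0,0]]])

```text
clock: 8.1
tcp_pos: [0.5071, -0.1267, 0.2263]
tool_rot: [[-0.336, 0.942, -0.002], [0.942, 0.336, 0.001], [0.001, -0.001, -1.0]]
wrist_force: [0.3, 0.5, -0.8]
width: 0.0293
finger_force: 34.7
```

```bash
python3 - <<'E'
from h import *
plan(.499,-.191,.231,19.9); print(ctrl.observe()['joints'])
c=cap('wrist'); cv2.imwrite('pics/w2.png',c['img'])
for q in ['cup','mixer','tall_vial','cup_floor']:
    for d in ctrl.trace('wrist',q)[:3]:
        r,cc=np.nonzero(d['pixels']&(c['z_map']>0)); 
        if len(r)==0: continue
        w=world(c,r,cc); top=np.percentile(w[:,2],97); s=w[w[:,2]>top-.004]
        print(q,round(d['p'],2),np.round(d['box']).tolist(),'top',top.round(4),'mid',((s.max(0)+s.min(0))/2).round(4)[:2],'ext',np.ptp(s,axis=0).round(3))
E
```

```text
shift [-0.289 -0.146 -0.023] turn [-0.0005 -0.0003 -0.0015] |d| 0.065
[-2.67587816e-01  2.80621044e-01  1.85805676e+00  3.69464204e-05
  1.00473201e+00 -6.10153328e-01]
cup 0.84 [19.0, 326.0, 77.0, 376.0] top 0.1108 mid [ 0.2624 -0.4333] ext [0.053 0.054 0.005]
cup 0.64 [264.0, 227.0, 299.0, 252.0] top 0.1111 mid [ 0.4863 -0.1843] ext [0.025 0.037 0.005]
mixer 0.95 [235.0, 162.0, 360.0, 263.0] top 0.1004 mid [ 0.4969 -0.1577] ext [0.047 0.092 0.141]
mixer 0.8 [284.0, 306.0, 358.0, 338.0] top 0.0675 mid [ 0.5737 -0.2371] ext [0.108 0.217 0.217]
mixer 0.58 [16.0, 263.0, 145.0, 374.0] top 0.1089 mid [ 0.2626 -0.4337] ext [0.053 0.055 0.007]
tall_vial 0.63 [288.0, 216.0, 353.0, 343.0] top 0.2804 mid [ 0.5094 -0.127 ] ext [0.021 0.023 0.024]
cup_floor 0.64 [20.0, 327.0, 77.0, 372.0] top 0.1108 mid [ 0.2624 -0.4337] ext [0.053 0.055 0.005]
cup_floor 0.6 [267.0, 223.0, 299.0, 250.0] top 0.1111 mid [ 0.4863 -0.1622] ext [0.026 0.082 0.127]
```

View pics/w2.png

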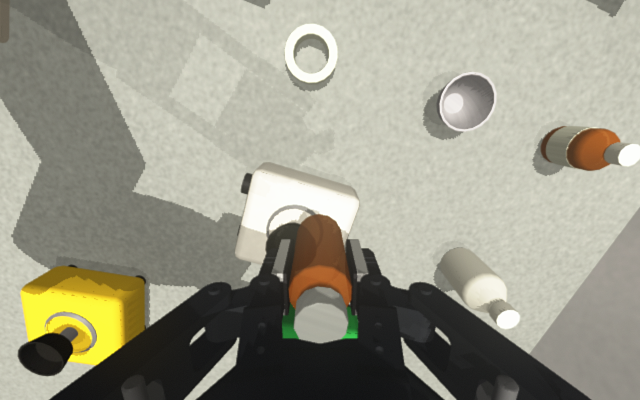

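The vial is upright and centred between the pads at wrist px (320,270), with the white mixer below at (297,210). I'll go above the cup and measure from there.

>>> drive_tool(steps=[[[-1,-0.1,-0.05,0,0,0,0],[-1,-0.22,-0.11,0,0,0,0],[-1,-0.277,-0.144,0.1,0,0,0],[-1,-0.277,-0.144,0.2,0,0,0],[-1,-0.277,-0.144,0.28,0,0,0],[-1,-0.277,-0.144,0.305,0,0,0],[-1,-0.277,-0.144,0.305,0,0,0],[-1,-0.277,-0.144,0.305,0,0,0],[-1,-0.277,-0.144,0.305,0,0,0]]])

```text
clock: 9.25
tcp_pos: [0.4999, -0.1878, 0.1673]
tool_rot: [[-0.338, 0.941, 0.002], [0.941, 0.338, -0.001], [-0.001, 0.001, -1.0]]
wrist_force: [-0.3, -0.5, -0.4]
width: 0.029
finger_force: 34.7
```

```bash
python3 - <<'E'
from h import *
print(ctrl.observe()['tcp_pos'],ctrl.observe()['wrist_force'])
for n in ['scene','top']:
  c=cap(n)
  for q in ['tall_vial','cup']:
    for d in ctrl.trace(n,q)[:4]:
        r,cc=np.nonzero(d['pixels']&(c['z_map']>0)); 
        if len(r)==0: continue
        w=world(c,r,cc); k=np.linalg.norm(w[:,:2]-[.499,-.19],axis=1)<.05; w=w[k]
        if len(w)<5: continue
        top=np.percentile(w[:,2],97); s=w[w[:,2]>top-.004]
        print(n,q,round(d['p'],2),np.round(d['box']).tolist(),'z',np.percentile(w[:,2],[2,97]).round(4),'mid',((s.max(0)+s.min(0))/2).round(4)[:2],'ext',np.ptp(s,axis=0).round(3), 'med',np.median(w,0).round(4))
  if n=='scene': cv2.imwrite('pics/s2.png',cv2.resize(c['img'][110:240,240:400],(800,650))[:600])
E
```

```text
[ 0.4999351  -0.18779948  0.1672527 ] [-0.30380548 -0.49869322 -0.37639187]
scene tall_vial 0.53 [282.0, 138.0, 293.0, 169.0] z [0.1368 0.2173] mid [ 0.4992 -0.1815] ext [0.01  0.009 0.008] med [ 0.5033 -0.1776  0.1663]
scene cup 0.52 [280.0, 169.0, 298.0, 188.0] z [0.0687 0.1111] mid [ 0.4992 -0.1913] ext [0.054 0.054 0.005] med [ 0.4997 -0.1914  0.1004]
```

View pics/s2.png

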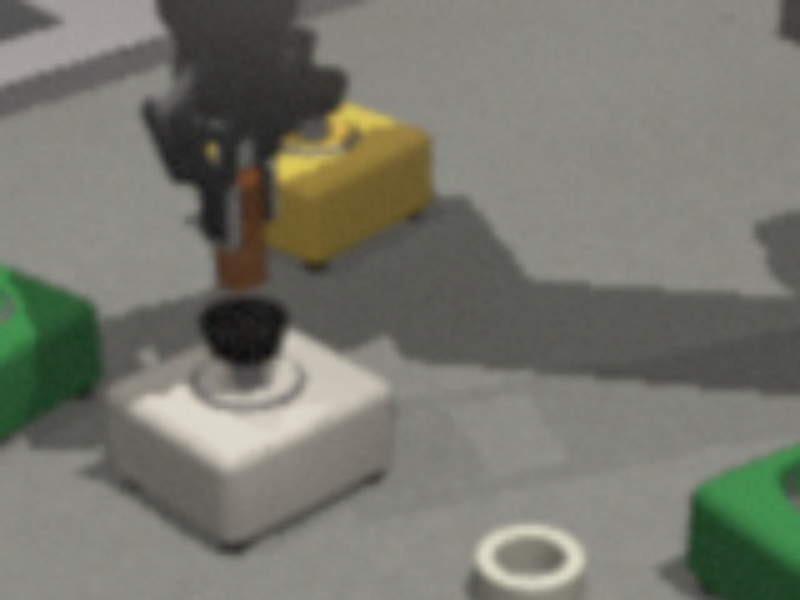

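The vial is right above the white cup: vial px (241,230), cup (243,330) in the crop. Its base is at z≈0.137. I'll shift about 2 mm, then lower it close to the floor.

>>> drive_tool(steps=[[[-1,-0.005,-0.01,0.03,0,0,0],[-1,-0.005,-0.01,0.08,0,0,0],[-1,-0.005,-0.01,0.12,0,0,0],[-1,-0.005,-0.01,0.15,0,0,0],[-1,-0.005,-0.01,0.17,0,0,0],[-1,-0.005,-0.01,0.185,0,0,0],[-1,-0.005,-0.01,0.185,0,0,0],[-1,-0.005,-0.01,0.185,0,0,0],[-1,-0.005,-0.01,0.185,0,0,0]]])

```text
clock: 10.45
tcp_pos: [0.4979, -0.1895, 0.1296]
tool_rot: [[-0.338, 0.941, 0.0], [0.941, 0.338, -0.0], [-0.0, 0.0, -1.0]]
wrist_force: [0.2, -0.0, -1.1]
width: 0.0289
finger_force: 34.7
```

>>> drive_tool(steps=[[[-1,0,0,0.01,0,0,0],[-1,0,0,0.02,0,0,0],[-1,0,0,0.03,0,0,0],[-1,0,0,0.03,0,0,0],[-1,0,0,0.03,0,0,0],[-1,0,0,0.03,0,0,0]]])

```text
clock: 11.05
tcp_pos: [0.4979, -0.1896, 0.1236]
tool_rot: [[-0.338, 0.941, 0.0], [0.941, 0.338, -0.0], [-0.0, 0.0, -1.0]]
wrist_force: [-0.2, -0.3, 4.4]
width: 0.0293
finger_force: 35.0
```

>>> drive_tool(steps=[[[-1,0,0,0.01,0,0,0],[-1,0,0,0.02,0,0,0],[-1,0,0,0.027,0,0,0],[-1,0,0,0.027,0,0,0],[-1,0,0,0.027,0,0,0],[-1,0,0,0.027,0,0,0],[-1,0,0,0.027,0,0,0]]])

```text
clock: 11.75
tcp_pos: [0.4979, -0.1896, 0.1183]
tool_rot: [[-0.338, 0.941, 0.001], [0.941, 0.338, -0.0], [-0.0, 0.0, -1.0]]
wrist_force: [-0.9, 0.5, 5.9]
width: 0.0291
finger_force: 35.2
```

```bash
python3 - <<'E'
from h import *
for i in range(3):
  c=cap('scene'); o=ctrl.observe(); print(o['tcp_pos'].round(4) if hasattr(o['tcp_pos'],'round') else o['tcp_pos'],np.round(o['wrist_force'],1))
for q in ['tall_vial','cup']:
    for d in ctrl.trace('scene',q)[:4]:
        r,cc=np.nonzero(d['pixels']&(c['z_map']>0)); w=world(c,r,cc); w=w[np.linalg.norm(w[:,:2]-[.499,-.19],axis=1)<.05]
        if len(w)<5: continue
        print(q,round(d['p'],2),np.round(d['box']).tolist(),'z',np.percentile(w[:,2],[2,50,90,97]).round(4))
# rim height: highest points in a ring round the cup axis, 23-27 mm
r,cc=np.mgrid[150:210,260:320]; w=world(c,r.ravel(),cc.ravel()); rad=np.linalg.norm(w[:,:2]-[.499,-.19],axis=1)
k=(rad>.022)&(rad<.029)&(w[:,2]>.085)&(w[:,2]<.115); print('rim',np.percentile(w[k,2],[50,90,97]).round(4),k.sum())
cv2.imwrite('pics/s3.png',cv2.resize(c['img'][120:230,250:350],(660,600)))
E
```

```text
[ 0.4979 -0.1896  0.1182] [-1.   0.2  5.5]
[ 0.4979 -0.1896  0.1183] [-1.  -0.2  6.1]
[ 0.4979 -0.1896  0.1183] [-0.8 -0.1  6.7]
tall_vial 0.6 [286.0, 154.0, 294.0, 181.0] z [0.0979 0.125  0.1561 0.1654]
rim [0.0982 0.1026 0.1036] 79
```

View pics/s3.png

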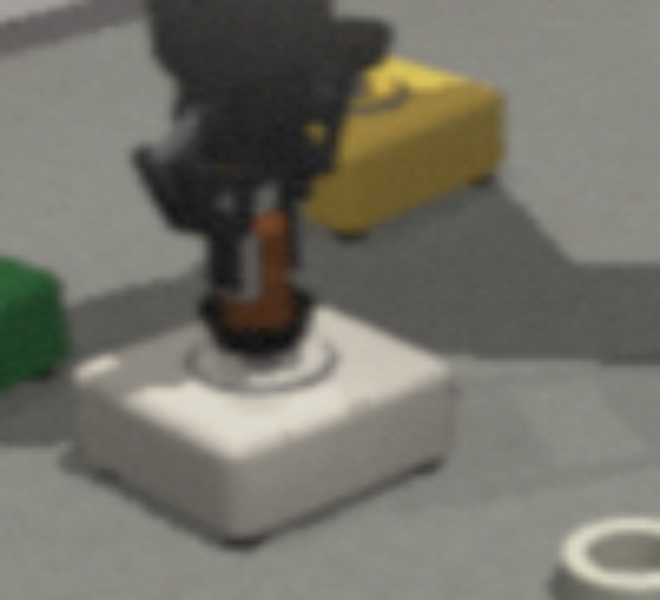

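The vial is upright in the white mixer's cup at crop px (258,320). The rim is down from 0.111 to about 0.1035 m, roughly 7.5 mm. Net push is about 7 N, which fits 8 mm. Handing in.

```bash
python3 -c "
from cell import ctrl
print(ctrl.job_done())"
```

```text
the job is handed in; nothing more can be done
None
```

I handed the job in with the tall vial still gripped, standing upright in the white mixer's cup and holding it about 8 mm down (camera about 7.5 mm, push about 7 N); the judge returned no verdict.

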